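# Push the filter tube home in the water filter

### The arm

A 6-joint arm with a two-finger parallel gripper is mounted at the origin on a cart in front of the work surface, level with it; the furniture and walls round the work are solid. World frame = base frame: x ahead of the robot, y to its left, z up, the work surface at z = 0. Lengths are in m, angles in degrees, forces in N, time in s.
With the tool pointing down it reaches from about 0.3 to 0.75 m from the base axis. Payload 8.5 kg.
Tool frame: the origin (TCP) lies at the very end of the fingers, on their centre line; the grasp point (between the pads) lies 19 mm behind it (env.hold_point_z is the distance from the TCP to the grasp point, in m); z points along the fingers, y is the line along which they close (so a half turn about z gives the same grasp; the last joint's range is limited). The gripper opens to 85 mm and grips with 20 to 120 N. Pads are 22 mm wide; open, the fingers measure 114 mm over their backs; the gripper's body (76 mm by 85 mm) begins 54 mm behind the grasp point. The pads swing forward as they close: fully open they stand 13 mm farther back than shut.
Start: joints at [-76.049, 21.807, 74.336, -0, 83.858, -12.336], TCP at [0.244, -0.493, 0.231] pointing down, gripper open.
Joint ranges: [-178.18, 178.18], [-50.72, 133.34], [12.68, 142.11], [-81.47, 261.47], [9.98, 163.14], [-165.26, 165.26]. Speed limits (degrees/s): [136.94, 136.94, 180, 180, 180, 180].

### API

Orientations are given as a 3x3 rotation matrix whose columns are the frame's x, y, z axes.
In Python, from rig import env, optics gives the robot as it stands.
- The arm moves only by the shell command python3 -m jog 'ROWS' [OPENING] [FORCE]. ROWS is JSON, a list of rows, each an object with "linear": the shift along the tool's x, y, z in units of 40 mm (1.0 is 40 mm), a list of three; "roll": the turn about the tool's z in units of 5 degrees (1.0 is 5 degrees). A call has 1 to 12 rows; each row shifts and turns the commanded pose from where the row before left it, along the tool's axes as they then stand; what a row does not reach is not made up. A row lasts 1/12 s, in which the tool goes at most 41.7 mm and 7.16 degrees, less where a joint would pass 70% of its speed; a pose out of reach is approached as far as the arm can. A call is refused whole if a number of a shift passes 1 or a number of a turn 1, either way. A call with a gripper value outside its range is refused whole. OPENING is the opening, from -1 (shut) to 1 (fully open), set as the call begins (- or left out, the last holds). The fingers move at their own pace and stop on an object; FORCE is the grip in N (left out, the last holds). Time passes only in rows, so rows that do not move let the fingers close. It gives the time, the measured TCP pose, the force, the opening and the grip force at its end, in the units of the state.
- env.observe(): the state, without advancing time (a new reading comes with each control period).
- optics.get_image(name): name is "scene" or "top"; returns the picture (480x640x3 uint8, red, green, blue); there is no depth.
- optics.calibration(name): a dict with "fov_y" (degrees; the focal length in pixels is half the picture's height over the tangent of half this angle, whatever the lens; pixels are square), "cx", "cy" (the principal point, pixels), "T" (4x4, takes a point from camera to world coordinates). Camera axes: x right, y down, z forward; pixel columns grow to the right and rows downward; lengths in m; the calibration is good to about 2 mm. A picture is of the moment at which its call begins. calibration takes no time and is no camera call.
- env.close_job(): hands the job in; it is judged then, once.
The state is a dict: "time_s": time; "q": joint angles; "qvel": joint speeds; "joint_efforts": joint torques, N m; "position": TCP position; "tool_rot": TCP orientation; "ft_force": force on the tool from outside, world axes, zero at the start; "wrist_torque": the same for the moment, N m; "grip_width": finger opening in m; "gripper_force": force on a finger pad.
Only numpy, scipy, OpenCV 4.12 (cv2) and the standard library are available. Lean on these libraries where they do the work, as an engineer would, in place of code of your own. Each camera call takes 0.05 s, during which the arm holds its last target. There are 200 camera calls.

### The job

Take the rinsed filter tube out of its wooden draining stand by its cap and put it, foot first and upright, into the push-fit port of the white water filter base. Push it down past the seal until you feel it bottom on the washer, press just enough to bed the washer by about three millimetres, then stop, because pressing harder crushes it, and let go of the tube. Leave the salt shaker, the measuring cup and the lemon alone.

Things in the scene. Friction and masses are not known exactly. Their poses are not given: they have to be found in the camera images.
- filter_tube: the loose filter tube, 150 mm long, 60 to 130 g, standing upright in the draining stand at the start; white stem 18 mm in diameter whose lowest 5 mm narrow to 13.6 mm, grey ribbed cap 26 mm in diameter from 108 to 150 mm above the foot, the part to hold. Origin at the centre of the foot's underside, z along the tube towards the cap
- tube_cap (a point): point on the tube's axis inside the cap, 132 mm above its foot, a good height for the middle of the grip
- drain_stand: wooden draining stand, fixed, 110 x 110 mm foot board with an 80 x 80 x 45 mm block; upright blind hole of 22 mm diameter in the middle, 40 mm deep, in which the tube stands. Origin at the centre of the underside
- filter_base: water filter base, fixed: white housing 130 x 150 x 45 mm, grey tower 48 mm in diameter in its middle, whose flat top with the push-fit port lies 95 mm above the worktop. Origin at the centre of the underside, z up
- port_mouth (a point): centre of the port's mouth, level with the tower's top. The bore is vertical, 20 mm in diameter (24 mm in its top 2 mm). A sprung rubber seal about 14 mm below the mouth narrows it to 15 mm and drags on the tube with roughly 4 to 9 N from there on down. The washer on which the tube bottoms lies hidden 28 to 44 mm below the mouth; how deep differs from unit to unit and can only be felt
- washer (a joint): how far the washer at the bottom of the bore has been pressed down, in m, 0 = untouched. It resists with about 8 N before it moves and 1.5 N more for every mm, and stays where it is pressed. Pressed about 3 mm (some 12 to 13 N on it, over and above the drag of the seal) it is well bedded; beyond 5 mm (15.5 N) it is crushed
- salt_shaker: glass salt shaker with a metal top, 44 mm wide, 90 mm tall, loose bystander; origin under its middle
- measuring_cup: steel measuring cup with a flat handle, 59 x 112 x 30 mm, loose bystander; origin under its middle
- lemon: lemon, 70 x 57 x 56 mm, loose bystander; origin under its middle
Things that resemble listed ones, but are neither listed nor needed, are in the scene too. Leave any orange look-alike of the filter_base alone. There is more than one size of the filter_tube; the job needs the smaller.

How it is judged:
By the outcome, as a careful person would: the job done as asked, in the order asked, and still so for the second after the job is handed in, with the robot touching nothing.
It also fails if it takes over 58 s, if anything falls off the work surface, if the arm or the gripper's body presses on something with over 40 N, if the wrist force passes 120 N, or if a joint passes its speed limit or range.

## Working session

There is one attempt and no reset: what is moved stays moved. The work goes in short steps, Python scripts to look and compute and a shell command to move; the robot and the scene stay as the last step left them, time stands still between calls to the robot, and variables do not carry over. Pictures are saved under pics/ and viewed, at most 10 in all, crops included, and the job is handed in when it is done.

```bash
mkdir -p pics; ls
python3 - <<'E'
from rig import env, optics
import cv2
for n in("scene","top"):
    cv2.imwrite(f"pics/{n}0.png",optics.get_image(n)[:,:,::-1])
    print(optics.calibration(n))
s=env.observe();print(s["time_s"],s["position"],s["tool_rot"],s["ft_force"],s["grip_width"],env.hold_point_z)
E
```

```text
pics
{'fov_y': 49.32904625386932, 'cx': 320.280430163605, 'cy': 235.1165997867726, 'T': array([[-0.785422  , -0.43109565,  0.44414954,  0.08957772],
       [-0.61876429,  0.56493276, -0.54587703,  0.71138497],
       [-0.01558941, -0.7035677 , -0.71045722,  0.88276711],
       [ 0.        ,  0.        ,  0.        ,  1.        ]])}
{'fov_y': 44.5792902913293, 'cx': 308.70265660554514, 'cy': 244.74921524539675, 'T': array([[ 2.74955519e-02, -9.76595824e-01,  2.13318050e-01,
         2.71774957e-01],
       [-9.99621867e-01, -2.69354285e-02,  5.53224574e-03,
         9.91357764e-02],
       [ 3.43044992e-04, -2.13389499e-01, -9.76967146e-01,
         1.42081482e+00],
       [ 0.00000000e+00,  0.00000000e+00,  0.00000000e+00,
         1.00000000e+00]])}
0.1 [ 0.2434948  -0.49286795  0.23075422] [[ 8.96598200e-01  4.42844862e-01 -3.08271162e-04]
 [ 4.42844860e-01 -8.96597273e-01  1.32684950e-03]
 [ 3.11193399e-04 -1.32616717e-03 -9.99999072e-01]] [-0.64865278  0.75947863  1.06159888] 0.08561209931039394 0.0187
```

View pics/scene0.png

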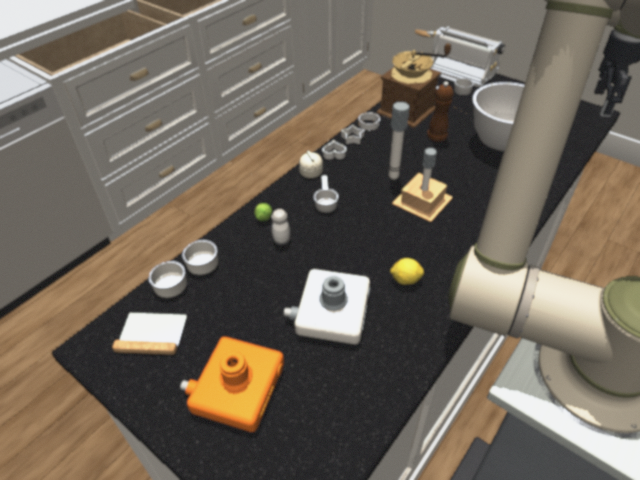

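View pics/top0.png

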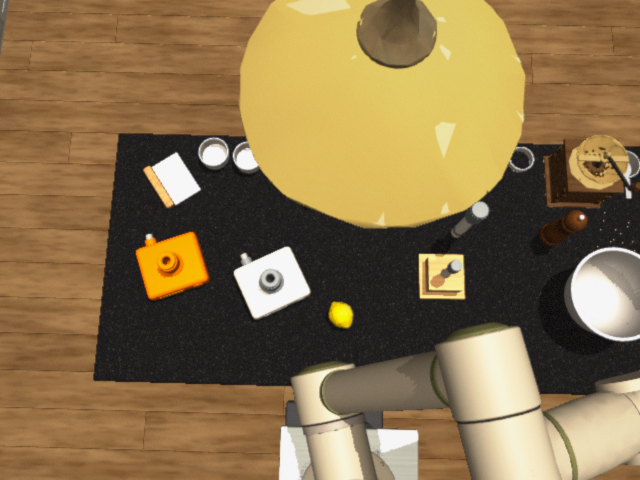

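The white base is at scene (333,300) and top (271,280). The small tube is in the stand, with its cap at scene (430,158) and top (454,266). The tall free-standing tube at scene (400,115) and the orange base are the decoys. Next I'll enlarge the crops to read exact pixels.

Run:
```python
import cv2,numpy as np
s=cv2.imread("pics/scene0.png");t=cv2.imread("pics/top0.png")
def c(im,x,y,w=50,h=36,k=8):
    return cv2.resize(im[y:y+h,x:x+w],None,fx=k,fy=k,interpolation=cv2.INTER_NEAREST)
a=np.vstack([np.hstack([c(s,405,143),c(t,430,250)]),np.hstack([c(s,308,270),c(t,246,262)])])
cv2.imwrite("pics/crop.png",a)
```

```text
(no output)
```

View pics/crop.png

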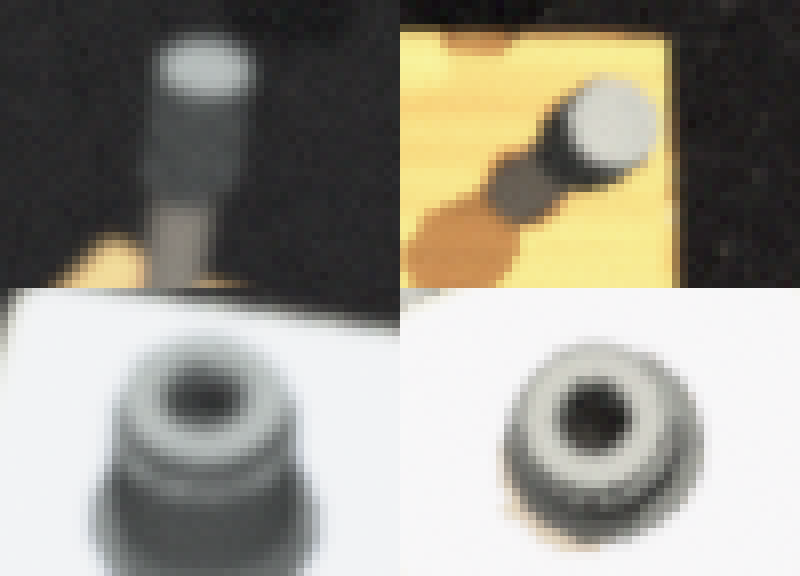

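The crops show the cap top at scene ≈(430.0,150.9) and top ≈(456.1,264.8). The tower's port is at scene ≈(333.0,283.3) and top ≈(270.0,277.5). I'll refine these with masks and triangulate.

```bash
cat > h.py <<'E'
import cv2,numpy as np
from rig import env,optics
def ray(n,u,v):
    c=optics.calibration(n);f=240/np.tan(np.radians(c["fov_y"]/2));T=c["T"]
    d=T[:3,:3]@np.array([(u-c["cx"])/f,(v-c["cy"])/f,1]);return T[:3,3],d/np.linalg.norm(d)
def plane(n,u,v,z):
    o,d=ray(n,u,v);return o+d*(z-o[2])/d[2]
def tri(a,b):
    (o,d),(p,e)=ray("scene",*a),ray("top",*b)
    s=np.linalg.lstsq(np.c_[d,-e],p-o,rcond=None)[0];A=o+s[0]*d;B=p+s[1]*e
    return (A+B)/2,1e3*np.linalg.norm(A-B)
def blob(im,lo,hi,x,y,r):
    g=cv2.cvtColor(im,cv2.COLOR_BGR2GRAY).astype(float)[y-r:y+r+1,x-r:x+r+1]
    m=((g>=lo)&(g<=hi)).astype(np.uint8);n,l,st,ce=cv2.connectedComponentsWithStats(m)
    i=1+np.argmax(st[1:,4]);return ce[i]+[x-r,y-r],st[i]
def proj(n,P):
    c=optics.calibration(n);f=240/np.tan(np.radians(c["fov_y"]/2))
    q=np.linalg.inv(c["T"])@np.r_[P,1];return np.array([c["cx"]+f*q[0]/q[2],c["cy"]+f*q[1]/q[2]])
E
python3 - <<'E'
from h import *
np.set_printoptions(precision=4,suppress=True)
s=cv2.imread("pics/scene0.png");t=cv2.imread("pics/top0.png")
cs=blob(s,115,255,430,151,7);ms=blob(s,0,105,333,283,6);mt=blob(t,0,110,270,277,6);
# cap top in the top view: low saturation, bright
h=cv2.cvtColor(t,cv2.COLOR_BGR2HSV)[255:276,445:466];m=((h[...,1]<60)&(h[...,2]>140)).astype(np.uint8)
n,l,st,ce=cv2.connectedComponentsWithStats(m);i=1+np.argmax(st[1:,4]);ct=(ce[i]+[445,255],st[i])
for b in(cs,ct,ms,mt):print(b)
for a,b,z in((cs[0],ct[0],.155),(ms[0],mt[0],.095)):
    print(tri(a,b),plane("scene",*a,z),plane("top",*b,z))
# block corners check: base-housing outline & stand board in top view
hs=cv2.cvtColor(t,cv2.COLOR_BGR2HSV)[230:320,405:480];m=((hs[...,1]>60)&(hs[...,2]>120)).astype(np.uint8)
c=max(cv2.findContours(m,0,2)[0],key=cv2.contourArea);r=cv2.minAreaRect(c);print(r)
print("standboard ctr",plane("top",r[0][0]+405,r[0][1]+230,.01))
E
```

```text
(array([430.1385, 151.1692]), array([ 2,  4, 11,  7, 65], dtype=int32))
(array([456.1 , 264.98]), array([  6,   5,  11,  11, 100], dtype=int32))
(array([333.0465, 283.3721]), array([ 2,  4,  9,  6, 43], dtype=int32))
(array([269.8364, 277.6364]), array([ 2,  3,  9,  8, 55], dtype=int32))
(array([ 0.512 , -0.2188,  0.154 ]), np.float64(0.3364377462179857)) [ 0.5115 -0.2174  0.155 ] [ 0.5116 -0.2186  0.155 ]
(array([0.4819, 0.1935, 0.0931]), np.float64(0.456126610235773)) [0.4807 0.1947 0.095 ] [0.4818 0.1935 0.095 ]
((36.999996185302734, 45.99999237060547), (45.99999237060547, 43.99999237060547), 0.0)
standboard ctr [ 0.5108 -0.2199  0.01  ]
```

Run:
```python
from h import *
np.set_printoptions(precision=4,suppress=True)
print("tall cap",tri((401,106),(480,209)),"tall base",plane("scene",394,177,0),plane("top",456,234,0))
s=env.observe();R=s["tool_rot"];p=s["position"]
for tgt in([.5115,-.2183,.231],[.5115,-.2183,.118]):print(R.T@(np.array(tgt)-p)/.04)
```

```text
tall cap (array([ 0.6233, -0.2585,  0.2133]), np.float64(1.0330135178488373)) tall base [ 0.6201 -0.257   0.    ] [ 0.6196 -0.2593  0.    ]
[ 9.0471 -3.1873  0.0009]
[ 9.0462 -3.1836  2.8259]
```

```bash
python3 -m jog '[{"linear":[0.5,-0.2,0],"roll":0},{"linear":[0.8,-0.3,0],"roll":0},{"linear":[0.9,-0.3,0],"roll":0},{"linear":[0.9,-0.3,0],"roll":0},{"linear":[0.9,-0.3,0],"roll":0},{"linear":[0.9,-0.3,0],"roll":0},{"linear":[0.9,-0.3,0],"roll":0},{"linear":[0.9,-0.3,0],"roll":0},{"linear":[0.9,-0.3,0],"roll":0},{"linear":[0.8,-0.3,0],"roll":0},{"linear":[0.5,-0.2,0],"roll":0},{"linear":[0,0,0],"roll":0}]' 1 60
cat >> h.py <<'E'
def rem(t):
    s=env.observe();return np.round(s["tool_rot"].T@(np.array(t)-s["position"])/.04,3)
E
python3 -c "
from h import *
print(rem([.5115,-.2183,.118]))"
```

```text
time_s: 1.1
position: [0.5098, -0.2211, 0.2309]
tool_rot: [[0.895, 0.447, -0.0], [0.447, -0.895, 0.001], [0.0, -0.001, -1.0]]
ft_force: [-0.2, -0.8, -0.2]
grip_width: 0.0852
gripper_force: 0.0
[ 0.069 -0.04   2.822]
```

```bash
python3 -m jog '[{"linear":[0.07,-0.04,0.3],"roll":0},{"linear":[0,0,0.5],"roll":0},{"linear":[0,0,0.5],"roll":0},{"linear":[0,0,0.5],"roll":0},{"linear":[0,0,0.5],"roll":0},{"linear":[0,0,0.4],"roll":0},{"linear":[0,0,0.12],"roll":0},{"linear":[0,0,0],"roll":0},{"linear":[0,0,0],"roll":0}]'
python3 - <<'E'
from h import *
print(rem([.5115,-.2183,.118]))
cv2.imwrite("pics/a.png",np.vstack([cv2.resize(optics.get_image("scene")[100:230,350:500,::-1],None,fx=4,fy=4)]))
E
```

```text
time_s: 1.85
position: [0.5097, -0.2221, 0.1191]
tool_rot: [[0.897, 0.442, 0.001], [0.442, -0.897, -0.0], [0.0, 0.001, -1.0]]
ft_force: [-0.8, -0.1, 0.5]
grip_width: 0.0854
gripper_force: 0.0
[ 0.083 -0.066  0.029]
```

View pics/a.png

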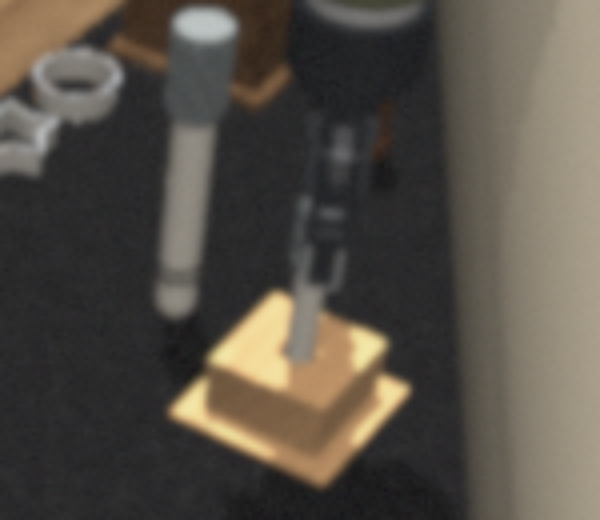

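The open fingers straddle the cap at crop (320,240), and the stem runs down into the stand at crop (303,350). Nothing else is touched. I'll correct the small offset, then close.

```bash
python3 -m jog '[{"linear":[0.08,-0.06,0.02],"roll":0},{"linear":[0,0,0],"roll":0},{"linear":[0,0,0],"roll":0}]' | head -2; python3 -m jog '[{"linear":[0,0,0],"roll":0}]'|sed -n 2p;  python3 -m jog '[{"linear":[0,0,0],"roll":0}]'|sed -n 2p
```

```text
time_s: 2.15
position: [0.5117, -0.2179, 0.1183]
position: [0.5116, -0.218, 0.1181]
position: [0.5115, -0.218, 0.1179]
```

```bash
Z='{"linear":[0,0,0],"roll":0}'; python3 -m jog '[{"linear":[0,0,0],"roll":0},{"linear":[0,0,0],"roll":0},{"linear":[0,0,0],"roll":0},{"linear":[0,0,0],"roll":0},{"linear":[0,0,0],"roll":0},{"linear":[0,0,0],"roll":0},{"linear":[0,0,0],"roll":0},{"linear":[0,0,0],"roll":0},{"linear":[0,0,0],"roll":0},{"linear":[0,0,0],"roll":0}]' -1 80
```

```text
time_s: 3.15
position: [0.5117, -0.2183, 0.118]
tool_rot: [[0.897, 0.443, 0.001], [0.443, -0.897, -0.001], [0.0, 0.001, -1.0]]
ft_force: [0.1, -2.1, 2.4]
grip_width: 0.0244
gripper_force: 78.4
```

```bash
python3 -m jog '[{"linear":[0,0,-0.1],"roll":0},{"linear":[0,0,-0.3],"roll":0},{"linear":[0,0,-0.4],"roll":0},{"linear":[0,0,-0.5],"roll":0},{"linear":[0,0,-0.5],"roll":0},{"linear":[0,0,-0.5],"roll":0},{"linear":[0,0,-0.5],"roll":0},{"linear":[0,0,-0.4],"roll":0},{"linear":[0,0,-0.2],"roll":0},{"linear":[0,0,0],"roll":0}]'
python3 - <<'E'
from h import *
print(rem([.4815,.1938,.253]))
E
```

```text
time_s: 3.98
position: [0.5116, -0.218, 0.255]
tool_rot: [[0.897, 0.443, 0.002], [0.443, -0.897, -0.001], [0.001, 0.001, -1.0]]
ft_force: [0.1, 1.2, -1.1]
grip_width: 0.0248
gripper_force: 79.1
[ 3.885 -9.563  0.04 ]
```

```bash
python3 -m jog '[{"linear":[0.1,-0.3,0],"roll":0},{"linear":[0.2,-0.6,0],"roll":0},{"linear":[0.4,-0.9,0],"roll":0},{"linear":[0.4,-0.9,0],"roll":0},{"linear":[0.4,-0.9,0],"roll":0},{"linear":[0.4,-0.9,0],"roll":0},{"linear":[0.4,-0.9,0],"roll":0},{"linear":[0.4,-0.9,0],"roll":0},{"linear":[0.4,-0.9,0],"roll":0},{"linear":[0.3,-0.9,0],"roll":0},{"linear":[0.2,-0.5,0],"roll":0},{"linear":[0.1,-0.3,0],"roll":0}]' >/dev/null;python3 -m jog '[{"linear":[0.2,-0.6,0],"roll":0},{"linear":[0,0,0],"roll":0},{"linear":[0,0,0],"roll":0},{"linear":[0,0,0],"roll":0}]'
python3 - <<'E'
from h import *
print(rem([.4815,.1938,.253]))
a=optics.get_image("scene");b=optics.get_image("top")
cv2.imwrite("pics/s1.png",a[:,:,::-1]);cv2.imwrite("pics/t1.png",b[:,:,::-1])
c=lambda im,x,y:cv2.resize(im[y:y+150,x:x+100,::-1],None,fx=4,fy=4,interpolation=cv2.INTER_NEAREST)
cv2.imwrite("pics/b.png",np.hstack([c(a,285,180),c(b,220,200)]))
E
```

```text
time_s: 5.32
position: [0.4823, 0.1917, 0.2528]
tool_rot: [[0.896, 0.443, -0.002], [0.443, -0.896, -0.0], [-0.002, -0.0, -1.0]]
ft_force: [0.7, -0.2, -0.8]
grip_width: 0.0246
gripper_force: 79.1
[ 0.005 -0.057 -0.005]
```

View pics/b.png

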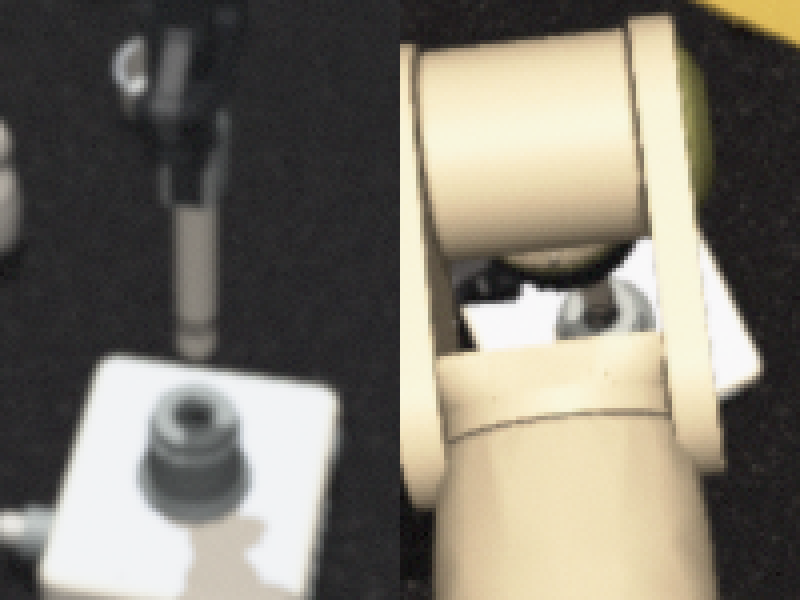

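The tube hangs upright at scene crop (196,280), with its foot above and behind the port mouth at (192,412). In the top view the stem is right over the port, partly hidden by the arm. I'll compare the stem's pixels with those predicted from the TCP to calibrate out the camera bias.

Run:
```python
from h import *
np.set_printoptions(precision=4,suppress=True)
s=env.observe();p=s["position"]
print(p)
g=cv2.imread("pics/s1.png",0).astype(float)
for v in range(236,264,3):
    r=g[v,320:350];w=np.where(r>85)[0]+320;print(v,w.min(),w.max(),end=' | ')
R=s["tool_rot"]
hold=p-R[:,2]*.0187
for l in(.132,.09,.06,.03,0):
    P=hold+R[:,2]*l;print(l,P,proj("scene",P),proj("top",P))
print(g[262:274,334])
```

```text
[0.4828 0.1911 0.2532]
236 329 338 | 239 329 338 | 242 329 338 | 245 329 338 | 248 329 338 | 251 329 338 | 254 329 338 | 257 329 338 | 260 330 336 | 263 330 338 | 0.132 [0.4827 0.1911 0.1399] [333.3928 266.5092] [269.6132 274.0352]
0.09 [0.4827 0.1911 0.1819] [333.4205 251.3352] [268.3379 270.793 ]
0.06 [0.4828 0.1911 0.2119] [333.4414 239.9041] [267.3747 268.3444]
0.03 [0.4828 0.1911 0.2419] [333.4633 227.94  ] [266.3644 265.776 ]
0 [0.4828 0.1912 0.2719] [333.4862 215.4049] [265.3033 263.0787]
[ 96.  98. 112. 125. 132. 130. 121.  98.  82. 124. 197. 233.]
```

```bash
python3 -m jog '[{"linear":[0,-0.09,0],"roll":0},{"linear":[0,0,0.3],"roll":0},{"linear":[0,0,0.3],"roll":0},{"linear":[0,0,0.2],"roll":0},{"linear":[0,0,0],"roll":0},{"linear":[0,0,0],"roll":0},{"linear":[0,0,0],"roll":0}]'
python3 - <<'E'
from h import *
print(rem([.481,.1945,.200]))
a=optics.get_image("scene");b=optics.get_image("top")
c=lambda im,x,y:cv2.resize(im[y:y+60,x:x+40,::-1],None,fx=10,fy=10,interpolation=cv2.INTER_NEAREST)
cv2.imwrite("pics/c.png",np.hstack([c(a,313,240),c(b,250,250)]))
E
```

```text
time_s: 6.0
position: [0.4817, 0.1949, 0.2223]
tool_rot: [[0.897, 0.443, 0.001], [0.443, -0.897, 0.0], [0.001, 0.0, -1.0]]
ft_force: [0.9, 1.2, -0.7]
grip_width: 0.0244
gripper_force: 79.1
[-0.022  0.001  0.559]
```

View pics/c.png

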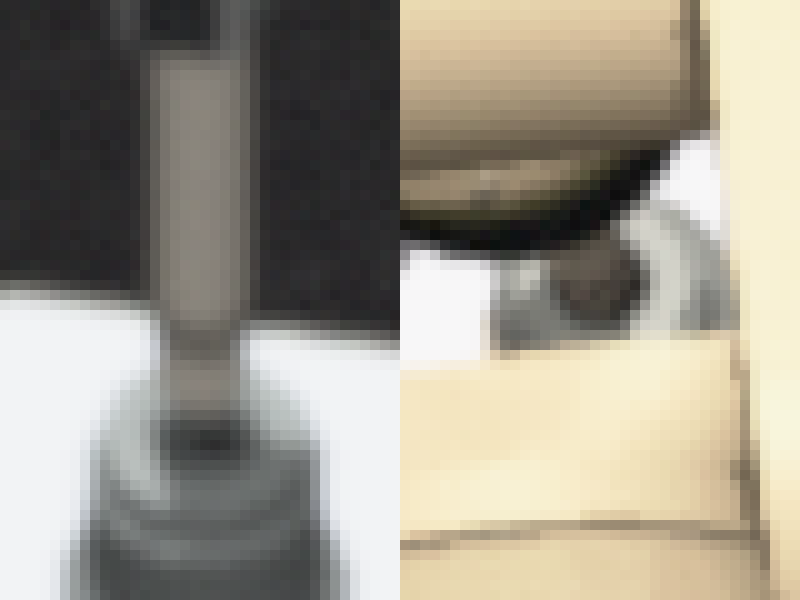

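The stem at scene crop x≈200 sits about 0.7 px left of the tower's centre (≈208). The foot, at crop row ≈400, is just above the mouth. I'll shift about 1.2 mm and lower gently.

```bash
python3 -m jog '[{"linear":[-0.03,0,0],"roll":0},{"linear":[0,0,0.1],"roll":0},{"linear":[0,0,0.1],"roll":0},{"linear":[0,0,0.1],"roll":0},{"linear":[0,0,0.1],"roll":0},{"linear":[0,0,0],"roll":0},{"linear":[0,0,0],"roll":0}]';python3 -m jog '[{"linear":[0,0,0.05],"roll":0},{"linear":[0,0,0.05],"roll":0},{"linear":[0,0,0.05],"roll":0},{"linear":[0,0,0],"roll":0},{"linear":[0,0,0],"roll":0}]'
```

```text
time_s: 6.68
position: [0.4803, 0.1944, 0.2054]
tool_rot: [[0.897, 0.443, -0.001], [0.443, -0.897, -0.0], [-0.001, -0.0, -1.0]]
ft_force: [0.2, -1.2, -0.7]
grip_width: 0.0243
gripper_force: 79.1
time_s: 7.1
position: [0.4805, 0.1943, 0.1996]
tool_rot: [[0.897, 0.443, 0.0], [0.443, -0.897, -0.0], [0.0, 0.0, -1.0]]
ft_force: [1.0, -1.4, -2.9]
grip_width: 0.0243
gripper_force: 79.2
```

```bash
for i in 1; do python3 -m jog '[{"linear":[0,0,0.05],"roll":0},{"linear":[0,0,0.05],"roll":0},{"linear":[0,0,0],"roll":0},{"linear":[0,0,0],"roll":0}]'|sed -n '1,2p;4p'; done;python3 -m jog '[{"linear":[0,0,0.05],"roll":0},{"linear":[0,0,0.05],"roll":0},{"linear":[0,0,0],"roll":0},{"linear":[0,0,0],"roll":0}]'|sed -n '1,2p;4p';python3 -m jog '[{"linear":[0,0,0.05],"roll":0},{"linear":[0,0,0.05],"roll":0},{"linear":[0,0,0],"roll":0},{"linear":[0,0,0],"roll":0}]'|sed -n '1,2p;4p'
```

```text
time_s: 7.43
position: [0.4804, 0.1943, 0.1955]
ft_force: [1.1, -2.1, -2.4]
time_s: 7.77
position: [0.4805, 0.1944, 0.1916]
ft_force: [2.6, -2.3, -0.7]
time_s: 8.1
position: [0.4806, 0.1943, 0.1877]
ft_force: [2.8, -3.3, -0.8]
```

```bash
python3 -m jog '[{"linear":[0,0.02,0],"roll":0},{"linear":[0,0,0.04],"roll":0},{"linear":[0,0,0],"roll":0},{"linear":[0,0,0],"roll":0}]'|sed -n '1,2p;4p';python3 -m jog '[{"linear":[0,0,0.04],"roll":0},{"linear":[0,0,0],"roll":0},{"linear":[0,0,0],"roll":0}]'|sed -n '1,2p;4p';python3 -m jog '[{"linear":[0,0,0.04],"roll":0},{"linear":[0,0,0],"roll":0},{"linear":[0,0,0],"roll":0}]'|sed -n '1,2p;4p'
```

```text
time_s: 8.43
position: [0.4808, 0.1938, 0.1863]
ft_force: [2.0, -1.5, 2.6]
time_s: 8.68
position: [0.4808, 0.1938, 0.1847]
ft_force: [1.9, -1.9, 3.7]
time_s: 8.93
position: [0.4808, 0.1938, 0.1829]
ft_force: [1.8, -1.3, 1.8]
```

```bash
python3 -m jog '[{"linear":[0,0,0.025],"roll":0},{"linear":[0,0,0],"roll":0}]'|sed -n '2p;4p';python3 -m jog '[{"linear":[0,0,0.025],"roll":0},{"linear":[0,0,0],"roll":0}]'|sed -n '2p;4p';python3 -m jog '[{"linear":[0,0,0.025],"roll":0},{"linear":[0,0,0],"roll":0}]'|sed -n '2p;4p';python3 -m jog '[{"linear":[0,0,0.025],"roll":0},{"linear":[0,0,0],"roll":0}]'|sed -n '1,2p;4p'
```

```text
position: [0.4808, 0.1938, 0.1821]
ft_force: [1.8, -2.0, 3.6]
position: [0.4808, 0.1937, 0.1811]
ft_force: [2.3, -1.8, 3.0]
position: [0.4808, 0.1938, 0.1801]
ft_force: [2.3, -2.1, 3.3]
time_s: 9.6
position: [0.4808, 0.1938, 0.179]
ft_force: [3.0, -1.2, 3.8]
```

```bash
python3 -m jog '[{"linear":[0,0,0.025],"roll":0},{"linear":[0,0,0],"roll":0}]'|sed -n '2p;4p';python3 -m jog '[{"linear":[0,0,0.025],"roll":0},{"linear":[0,0,0],"roll":0}]'|sed -n '2p;4p';python3 -m jog '[{"linear":[0,0,0.025],"roll":0},{"linear":[0,0,0],"roll":0}]'|sed -n '1,2p;4p'
```

```text
position: [0.4808, 0.1938, 0.178]
ft_force: [2.7, -2.6, 3.3]
position: [0.4808, 0.1938, 0.1771]
ft_force: [1.5, -1.1, 4.4]
time_s: 10.1
position: [0.4809, 0.1938, 0.1761]
ft_force: [3.0, -1.6, 5.4]
```

```bash
python3 -m jog '[{"linear":[0,0,0.025],"roll":0},{"linear":[0,0,0],"roll":0}]'|sed -n '2p;4p';python3 -m jog '[{"linear":[0,0,0.025],"roll":0},{"linear":[0,0,0],"roll":0}]'|sed -n '2p;4p'
```

```text
position: [0.4808, 0.1937, 0.175]
ft_force: [3.5, -2.3, 3.9]
position: [0.4808, 0.1937, 0.174]
ft_force: [2.8, -1.8, 4.5]
```

```bash
python3 -m jog '[{"linear":[0,0,0.025],"roll":0},{"linear":[0,0,0],"roll":0}]'|sed -n '2p;4p';python3 -m jog '[{"linear":[0,0,0.025],"roll":0},{"linear":[0,0,0],"roll":0}]'|sed -n '2p;4p'
```

```text
position: [0.4808, 0.1938, 0.173]
ft_force: [2.4, -1.5, 4.5]
position: [0.4809, 0.1937, 0.172]
ft_force: [1.8, -2.3, 4.5]
```

```bash
python3 -m jog '[{"linear":[0,0,0.025],"roll":0},{"linear":[0,0,0],"roll":0}]'|sed -n '2p;4p';python3 -m jog '[{"linear":[0,0,0.025],"roll":0},{"linear":[0,0,0],"roll":0}]'|sed -n '2p;4p'
```

```text
position: [0.481, 0.1938, 0.1714]
ft_force: [2.1, -2.4, 7.4]
position: [0.4812, 0.1938, 0.1709]
ft_force: [1.0, -1.8, 11.5]
```

```bash
python3 -m jog '[{"linear":[0,0,0.025],"roll":0},{"linear":[0,0,0],"roll":0}]'|sed -n '2p;4p';python3 -m jog '[{"linear":[0,0,0],"roll":0}]'|sed -n '2p;4p'
```

```text
position: [0.4812, 0.1939, 0.1702]
ft_force: [1.0, -1.5, 11.8]
position: [0.4812, 0.1939, 0.1701]
ft_force: [2.0, -1.4, 13.2]
```

```bash
python3 -m jog '[{"linear":[0,0,0.025],"roll":0},{"linear":[0,0,0],"roll":0}]'|sed -n '2p;4p';python3 -m jog '[{"linear":[0,0,0],"roll":0}]'|sed -n '2p;4p;6p'
```

```text
position: [0.4813, 0.1939, 0.1694]
ft_force: [0.4, -1.5, 15.0]
position: [0.4813, 0.1939, 0.1694]
ft_force: [0.7, -2.1, 15.8]
gripper_force: 81.3
```

```bash
python3 -m jog '[{"linear":[0,0,0.02],"roll":0},{"linear":[0,0,0],"roll":0}]'|sed -n '2p;4p';python3 -m jog '[{"linear":[0,0,0],"roll":0}]'|sed -n '2p;4p';python3 -m jog '[{"linear":[0,0,0],"roll":0}]'|sed -n '2p;4p'
```

```text
position: [0.4814, 0.1939, 0.1687]
ft_force: [1.2, -1.4, 16.3]
position: [0.4813, 0.1939, 0.1687]
ft_force: [0.6, -1.2, 15.5]
position: [0.4813, 0.1939, 0.1687]
ft_force: [-0.6, -2.0, 16.8]
```

```bash
python3 -m jog '[{"linear":[0,0,0.02],"roll":0},{"linear":[0,0,0],"roll":0}]'|sed -n '2p;4p';python3 -m jog '[{"linear":[0,0,0],"roll":0}]'|sed -n '2p;4p';python3 -m jog '[{"linear":[0,0,0],"roll":0}]'|sed -n '1,2p;4p'
```

```text
position: [0.4814, 0.1939, 0.1681]
ft_force: [-0.3, -1.6, 17.5]
position: [0.4814, 0.1939, 0.1681]
ft_force: [0.5, -1.8, 17.7]
time_s: 12.27
position: [0.4814, 0.1939, 0.1681]
ft_force: [0.8, -1.9, 17.9]
```

```bash
python3 -m jog '[{"linear":[0,0,-0.025],"roll":0},{"linear":[0,0,0],"roll":0}]'|sed -n '2p;4p'; python3 -m jog '[{"linear":[0,0,0],"roll":0},{"linear":[0,0,0],"roll":0},{"linear":[0,0,0],"roll":0},{"linear":[0,0,0],"roll":0},{"linear":[0,0,0],"roll":0},{"linear":[0,0,0],"roll":0},{"linear":[0,0,0],"roll":0},{"linear":[0,0,0],"roll":0},{"linear":[0,0,0],"roll":0},{"linear":[0,0,0],"roll":0}]' 1
```

```text
position: [0.4811, 0.1938, 0.1682]
ft_force: [2.1, -2.8, 10.6]
time_s: 13.27
position: [0.4807, 0.1938, 0.1673]
tool_rot: [[0.897, 0.443, -0.0], [0.443, -0.897, 0.0], [-0.0, -0.0, -1.0]]
ft_force: [-0.0, 0.2, -0.0]
grip_width: 0.0854
gripper_force: 0.0
```

Released, and the force reads zero. I'll retreat upward and look.

```bash
python3 -m jog '[{"linear":[0,0,-0.2],"roll":0},{"linear":[0,0,-0.4],"roll":0},{"linear":[0,0,-0.6],"roll":0},{"linear":[0,0,-0.6],"roll":0},{"linear":[0,0,-0.6],"roll":0},{"linear":[0,0,-0.6],"roll":0},{"linear":[0,0,-0.3],"roll":0},{"linear":[0,0,0],"roll":0},{"linear":[0,0,0],"roll":0}]'|sed -n '1,2p;4p'
python3 - <<'E'
from h import *
a=optics.get_image("scene")
cv2.imwrite("pics/d.png",cv2.resize(a[150:350,200:450,::-1],None,fx=3,fy=3))
for z in(.197,.200,.203,.206):print(z,proj("scene",[.481,.194,z]))
E
```

```text
time_s: 14.02
position: [0.4806, 0.1937, 0.2996]
ft_force: [0.0, -1.3, -1.1]
0.197 [333.24208821 247.00195045]
0.2 [333.24546919 245.85697793]
0.203 [333.24886552 244.70680886]
0.206 [333.25227729 243.55140778]
```

View pics/d.png

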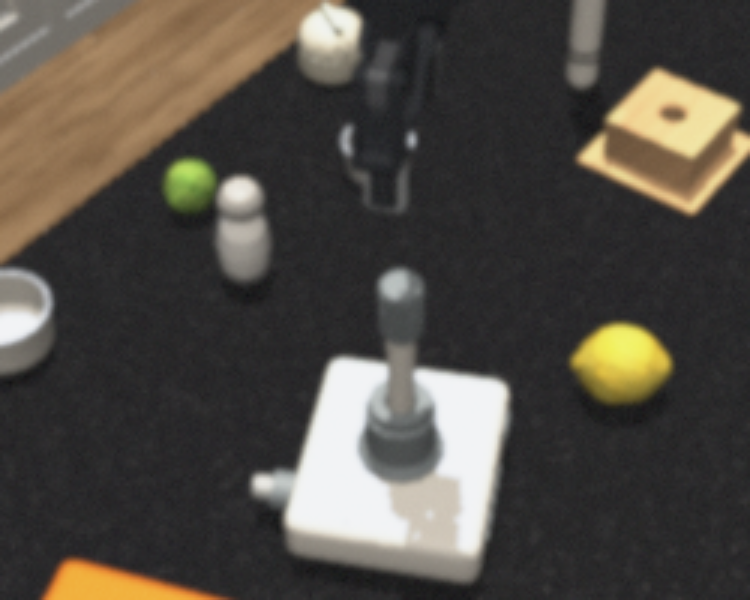

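The tube stands upright in the white base's port, with its cap top at crop (400,283), which is scene row ≈244.5 and about 0.203 m high. That fits a foot about 40 mm below the mouth. The stand is empty, the bystanders are undisturbed and the gripper is clear, so I'm handing in.

```bash
python3 -c "
from rig import env
print(env.close_job())"
```

```text
the job is handed in; nothing more can be done
None
```

The smaller filter tube is upright in the white base's port and released; going by force and travel, the washer is bedded about 3 mm (estimates 2.6–3.5 mm, under the 5 mm crush limit), the shaker, cup and lemon were not touched, and the job was handed in at about 14 s of the 58 s.

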